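# Set the filter turret and take a reading

## Robot

A 7-joint arm with a two-finger parallel gripper is mounted at the origin on the work surface. World frame = base frame: x ahead of the robot, y to its left, z up, the work surface at z = 0. Lengths are in m, angles in degrees, forces in N, time in s.
With the tool pointing down it reaches from about 0.4 to 0.85 m from the base axis. Payload 4.5 kg.
Tool frame: the origin (TCP) lies at the very end of the fingers, on their centre line; the grasp point (between the pads) lies 19 mm behind it; z points along the fingers, y is the line along which they close (so a half turn about z gives the same grasp; the last joint's range is limited). The gripper opens to 85 mm and grips with 20 to 120 N. Pads are 22 mm wide; open, the fingers measure 114 mm over their backs; the gripper's body (76 mm by 85 mm) begins 54 mm behind the grasp point. The pads swing forward as they close: fully open they stand 13 mm farther back than shut.
Start: joints at [67.655, 39.483, -11.15, 89.685, 9.013, 51.709, -12.324], TCP at [0.257, -0.57, 0.231] pointing down, gripper open.
Joint ranges: [-172.22, 172.22], [-26.19, 119.32], [-84.43, 86.54], [7.71, 146.69], [-57.33, 237.33], [2.42, 119.75], [-152.13, 152.13]. Speed limits (degrees/s): [147.25, 147.25, 180, 180, 180, 180, 180].

## Interface

Orientations are given as [roll, pitch, yaw] about the fixed x, y, z axes, in that order (R = Rz(yaw) Ry(pitch) Rx(roll)).
In Python, from station import sensors, eyes, job gives the robot as it stands.
- The arm moves only by the shell command python3 -m creep 'ROWS' [FORCE]. ROWS is a JSON object of lists of equal length, an entry for each row: "dp": the shift along the tool's x, y, z as a fraction of full scale, a list of three; "twist": the turn, a rotation vector about the tool's x, y, z as a fraction of full scale, a list of three; "fingers": the finger opening in mm, from 0 to 85.4. In form: {"dp": [[x, y, z], ...], "twist": [[rx, ry, rz], ...], "fingers": [fingers, ...]}. A call has exactly 8 rows; each row is the pose to reach, as a shift and turn from the pose commanded when the call began, along the tool's axes at that moment; what a row does not reach only later rows make up. Full scale, the value 1, is 25 cm for a shift and 0.5 rad for a turn. A row lasts 1/8 s, in which the tool goes at most 62.5 mm and 10.7 degrees, less where a joint would pass 70% of its speed; a pose out of reach is approached as far as the arm can. A call with a number of a shift or a turn outside -1 to 1 is refused whole. A call with a gripper value outside its range is refused whole. The fingers move at their own pace and stop on an object; FORCE is the grip in N (left out, the last holds). Time passes only in rows, so rows that repeat a pose let the fingers close, or fill a call up. It gives the time, the measured TCP pose, the force, the opening and the grip force at its end, in the units of the state.
- sensors.state(): the state, without advancing time (a new reading comes with each control period).
- eyes.get_image(name): name is "scene" or "top" or "wrist"; returns the picture (400x640x3 uint8, red, green, blue); there is no depth.
- eyes.camera_info(name): a dict with "fx", "fy", "cx", "cy" (pixels), "R" (3x3) and "t" (3): a world point X has camera coordinates R X + t. Camera axes: x right, y down, z forward; pixel columns grow to the right and rows downward; lengths in m; the calibration is good to about 2 mm. A picture is of the moment at which its call begins: read the wrist's pose just before it. camera_info takes no time and is no camera call; for the wrist camera it gives the pose at the moment of the call.
- job.sign_off(): hands the job in; it is judged then, once.
The state is a dict: "time": time; "joints": joint angles; "qd": joint speeds; "tau": joint torques, N m; "eef_pos": TCP position; "eef_rot": TCP orientation; "force": force on the tool from outside, world axes, zero at the start; "moment": the same for the moment, N m; "opening": finger opening in m; "grip_force": force on a finger pad.
Only numpy, scipy, OpenCV 4.12 (cv2) and the standard library are available. Lean on these libraries where they do the work, as an engineer would, in place of code of your own. Each camera call takes 0.05 s, during which the arm holds its last target. There are 200 camera calls.

## Task

With closed fingertips, push the white tab on the filter turret sideways around until it points squarely at the cross-shaped (plus sign) marker and leave it there; then press the round button behind the turret all the way down and let it come back up. Only push and press: do not pinch the tab, do not press the button before the tab is set, and leave the vials, the loose filter ring, the beaker and the bottle standing where they are.

Things in the scene. Friction and masses are not known exactly. Their poses are not given: they have to be found in the camera images.
- unit: filter unit, a fixed grey box 320 (its x) x 360 (its y) x 75 mm high standing on the bench; origin at the centre of its underside, directly below the turret's axis; -x is its front (robot side, up to 0.35 rad askew). Its flat top (deck) is at z = 75 mm
- axis (a point): point on the turret's vertical axis, at deck height (z = 75 mm). The turret is a flat aluminium disc 144 mm across, its top at z = 90 mm (a hub 28 mm across rises 4 mm more)
- turret (a joint): angle of the filter turret about its vertical axis, rad; 0 = tab points to the unit's front (-x of the unit), positive = counter-clockwise seen from above; stops at -1.75 and +1.75. It turns against friction of 0.22 N m (about 3 N at the tab), has no clicks or spring and stays where it is left
- tab (a point): centre (z = 106 mm, 80 mm from the axis) of the upright white tab on the turret's rim. It reaches from 64 to 96 mm from the axis, is 14 mm thick along the turning direction and stands from the disc up to z = 122 mm. It is made of two upright plates, turret_c3 (clockwise side) and turret_c4 (counter-clockwise side), each 4 mm thick; push on one side only
- pointer (a point): imaginary point straight out along the tab's direction, 122 mm from the axis, z = 80 mm: where the tab points; the markers' centres lie on this same circle
- mark_cross: fixed cream plastic position marker on the deck, plus-sign (cross) shape, two crossed bars each 38 x 12 mm; THE TARGET, 6 mm high (top at z = 81 mm); origin at the centre of its underside, 122 mm from the turret axis. The four markers stand 38 and 76 degrees to either side of the unit's front, in any order
- mark_disc: fixed cream plastic position marker on the deck, round disc 32 mm across, 6 mm high (top at z = 81 mm); origin at the centre of its underside, 122 mm from the turret axis. The four markers stand 38 and 76 degrees to either side of the unit's front, in any order
- mark_square: fixed cream plastic position marker on the deck, square 29 x 29 mm, 6 mm high (top at z = 81 mm); origin at the centre of its underside, 122 mm from the turret axis. The four markers stand 38 and 76 degrees to either side of the unit's front, in any order
- mark_bar: fixed cream plastic position marker on the deck, single straight bar 38 x 12 mm, 6 mm high (top at z = 81 mm); origin at the centre of its underside, 122 mm from the turret axis. The four markers stand 38 and 76 degrees to either side of the unit's front, in any order
- read (a joint): travel of the grey round press button on the deck behind the turret (118 mm from the axis towards the unit's +x), m; 0 = up, 0.006 = fully down (about 4 N), springs back; a press counts from 0.0045
- read_top (a point): centre of the button's top face (28 mm across), moves with the button; press straight down
- vial_a: bystander, loose: amber glass vial 26 mm across, 50 mm tall, standing on the unit's deck behind the turret; origin at the centre of its underside
- vial_b: bystander, loose: clear glass vial 26 mm across, 50 mm tall, standing on the unit's deck behind the turret; origin at the centre of its underside
- beaker: bystander, loose: empty glass beaker 68 mm across, 85 mm tall, on the bench on the unit's left; origin at the centre of its underside
- reagent: bystander, loose: white bottle 64 mm across, 130 mm tall, blue cap, on the bench on the unit's right; origin at the centre of its underside
- spare: bystander, loose: spare filter holder, a steel ring 30 mm across (20 mm hole) and 10 mm high, lying on the deck near its front right corner; origin at the centre of its underside

How it is judged:
By the outcome, as a careful person would: the job done as asked, in the order asked, and still so for the second after the job is handed in, with the robot touching nothing.
It also fails if it takes over 51 s, if anything falls off the work surface, if the arm or the gripper's body presses on something with over 40 N, if the wrist force passes 120 N, or if a joint passes its speed limit or range.

## Working session

There is one attempt and no reset: what is moved stays moved. The work goes in short steps, Python scripts to look and compute and a shell command to move; the robot and the scene stay as the last step left them, time stands still between calls to the robot, and variables do not carry over. Pictures are saved under pics/ and viewed, at most 12 in all, crops included, and the job is handed in when it is done.

```bash
mkdir -p pics; python3 - <<'E'
from station import sensors, eyes
import cv2,json
s=sensors.state(); print({k:s[k] for k in('time','eef_pos','eef_rot','opening')})
for n in('top','scene'):
    cv2.imwrite(f'pics/{n}0.png',eyes.get_image(n)[:,:,::-1]); print(n,eyes.camera_info(n))
E
```

```text
{'time': 0.0, 'eef_pos': array([ 0.25667903, -0.56913725,  0.23047551]), 'eef_rot': array([-1.79893082e+02,  9.68771675e-03,  2.42862149e+01]), 'opening': 0.08557394588846023}
top {'fx': 367.48928441028403, 'fy': 367.48928441028403, 'cx': 321.694959920005, 'cy': 198.0544523831548, 'R': array([[-0.02571602, -0.99966173, -0.00388714],
       [-0.99737126,  0.02592021, -0.06766614],
       [ 0.067744  ,  0.00213681, -0.99770045]]), 't': array([0.04947705, 0.55557052, 0.92921393])}
scene {'fx': 445.1858637646362, 'fy': 445.1858637646362, 'cx': 315.16588717193446, 'cy': 190.1917842668331, 'R': array([[ 0.0382862 ,  0.99925748,  0.0043188 ],
       [ 0.79094359, -0.02766284, -0.61126344],
       [-0.6106901 ,  0.02681888, -0.79141541]]), 't': array([-0.04430521, -0.40844053,  1.6869254 ])}
```

View pics/top0.png

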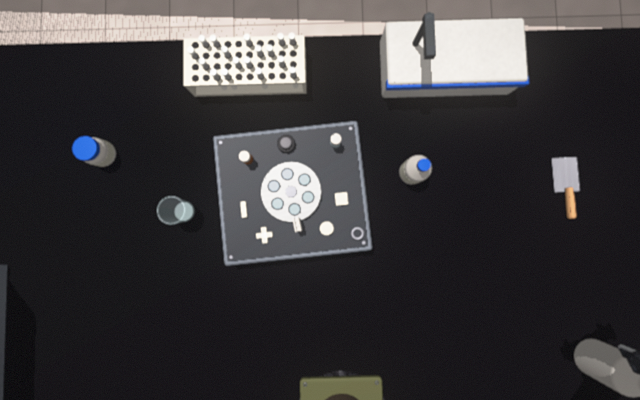

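View pics/scene0.png

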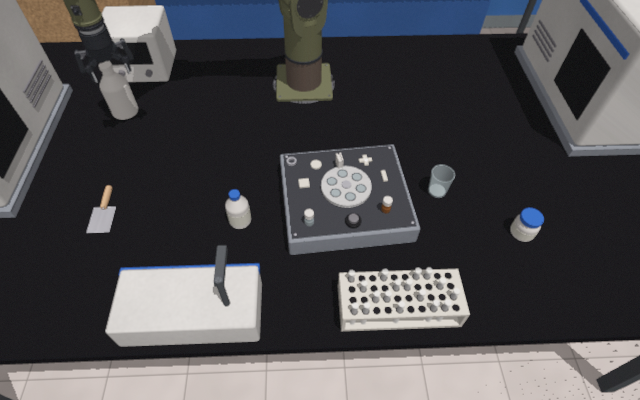

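The top view shows the turret centre near (291,191), with the tab pointing to (297,225). The markers are the cross (264,235), bar (243,209), disc (327,228) and square (341,198). The button is at (286,143), the vials at (245,157) and (336,139), and the spare ring at (357,233). The scene view shows the same layout. The cross is therefore at -38°, and I push from the tab's right side towards +y.

```bash
cat > h.py <<'E'
import numpy as np, cv2
def ray(ci,uv,z):
    R,t=np.array(ci['R']),np.array(ci['t']); c=-R.T@t
    d=R.T@np.array([(uv[0]-ci['cx'])/ci['fx'],(uv[1]-ci['cy'])/ci['fy'],1.]); return c+d*(z-c[2])/d[2]
def proj(ci,X):
    p=np.array(ci['R'])@np.array(X)+ci['t']; return np.array([ci['cx']+ci['fx']*p[0]/p[2],ci['cy']+ci['fy']*p[1]/p[2]])
def wcen(g,uv,r,lo=90):   # intensity-weighted centroid of bright blob near uv
    u,v=map(int,uv); w=np.clip(g[v-r:v+r+1,u-r:u+r+1].astype(float)-lo,0,80)
    V,U=np.mgrid[v-r:v+r+1,u-r:u+r+1]; return np.array([(w*U).sum(),(w*V).sum()])/w.sum()
ANG=dict(cross=-38,bar=-76,disc=38,square=76)
def fit(M):  # rigid fit unit->world of marker centres
    k=list(M); a=np.radians([180+ANG[i] for i in k]); P=.122*np.c_[np.cos(a),np.sin(a)]; Q=np.array([M[i][:2] for i in k])
    A,B=P-P.mean(0),Q-Q.mean(0); y=np.arctan2((A[:,0]*B[:,1]-A[:,1]*B[:,0]).sum(),(A*B).sum())
    R=np.array([[np.cos(y),-np.sin(y)],[np.sin(y),np.cos(y)]]); o=Q.mean(0)-R@P.mean(0)
    return o,y,np.linalg.norm(P@R.T+o-Q,axis=1)
E
python3 - <<'E'
from h import *; from station import eyes
for n,px in(('top',dict(cross=(264,235),bar=(243,209),disc=(327,228),square=(341,198))),('scene',dict(cross=(366,160),bar=(384,175),disc=(316,164),square=(304,183)))):
    ci=eyes.camera_info(n); g=cv2.imread(f'pics/{n}0.png').min(2)
    M={k:ray(ci,wcen(g,p,10 if n=='top' else 8),.081) for k,p in px.items()}
    o,y,e=fit(M); print(n,o,np.degrees(y),e*1e3)
    R=np.array([[np.cos(y),-np.sin(y)],[np.sin(y),np.cos(y)]])
    print(' button',o+R@[.118,0])
    if n=='top':
        for nm,p,z in(('hub',(291,191),.094),('button',(286,143),.095),('tabtop',(297,220),.122),('vialA',(243,154),.125),('vialB',(335,137),.125)):
            q=ray(ci,p,z)[:2]; l=R.T@(q-o); print(nm,q,'local',l,'ang',np.degrees(np.arctan2(l[1],l[0]))-180)
E
```

```text
top [0.57054331 0.10905818] 4.645244522071812 [0.31655867 0.67638671 0.36424184 0.22465051]
 button [0.68815571 0.11861453]
hub [0.57027891 0.10750903] local [-0.000389   -0.00152265] ang -284.3310703147961
button [0.68598847 0.11709474] local [ 0.1157168  -0.00133928] ang -180.66310007218627
tabtop [0.5007755  0.09271217] local [-0.07086244 -0.0106421 ] ang -351.4591654213481
vialA [0.65621366 0.21408362] local [0.09389453 0.09774235] ang -133.8497301546371
vialB [6.90367450e-01 4.17341824e-04] local [ 0.11063215 -0.11798806] ang -226.8428689633769
scene [0.57028219 0.10977359] 4.725165907033806 [0.25028973 0.08219355 0.04329833 0.2496964 ]
 button [0.68788115 0.11949399]
```

```bash
python3 -m creep '{"dp":[[0.12,-0.12,0],[0.24,-0.24,0],[0.36,-0.36,0],[0.48,-0.48,0],[0.60,-0.60,0],[0.72,-0.72,0],[0.84,-0.83,0],[0.96,-0.95,0]],"twist":[[0,0,0],[0,0,0],[0,0,0],[0,0,0],[0,0,0],[0,0,0],[0,0,0],[0,0,0]],"fingers":[0,0,0,0,0,0,0,0]}' 40
python3 -m creep '{"dp":[[0.12,-0.12,0],[0.24,-0.24,0],[0.36,-0.36,0],[0.48,-0.48,0],[0.72,-0.72,0],[0.84,-0.83,0],[0.96,-0.95,0],[0.96,-0.95,0]],"twist":[[0,0,0.1],[0,0,0.2],[0,0,0.3],[0,0,0.387],[0,0,0.387],[0,0,0.387],[0,0,0.387],[0,0,0.387]],"fingers":[0,0,0,0,0,0,0,0]}'
python3 - <<'E'
from h import *; from station import eyes,sensors
print(sensors.state()['eef_pos'],sensors.state()['eef_rot'])
np.save('w1.npy',eyes.camera_info('wrist')); cv2.imwrite('pics/w1.png',eyes.get_image('wrist')[:,:,::-1])
E
```

```text
time: 1.1
eef_pos: [0.3785, -0.2533, 0.2312]
eef_rot: [-180.0, -0.0, 24.3]
force: [1.1, 0.3, 0.2]
opening: -0.0001
grip_force: 0.0
time: 2.1
eef_pos: [0.5001, 0.0653, 0.231]
eef_rot: [-179.9, -0.1, 13.6]
force: [-0.5, -0.7, -0.8]
opening: 0.0002
grip_force: 0.0
[0.50008555 0.06534641 0.2310052 ] [-1.79875431e+02 -8.17831777e-02  1.36201172e+01]
```

View pics/w1.png

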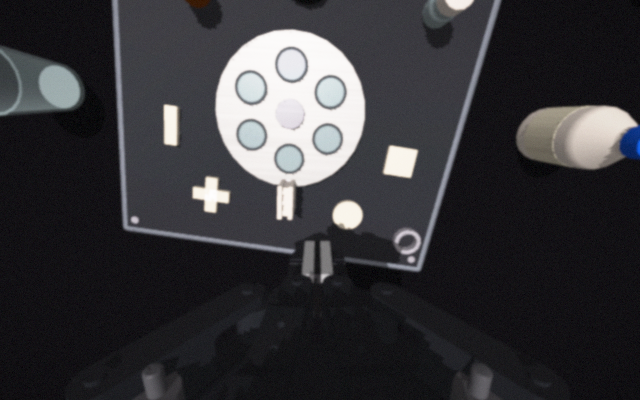

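The wrist view shows the tab top from about (288,183) to (285,218). The cross is at (211,194), bar (171,125), disc (348,214), square (401,161), and the fingertips at (318,245).

```bash
cat >> h.py <<'E'
def tabangle(ci,g,o,y,guess,rr=np.arange(.074,.0951,.002)):
    # tab top midline: sample tangentially at z=.122 for several radii, brightness edges vs deck
    out=[]
    for r in rr:
        a=np.pi+y+np.radians(guess); u=np.array([np.cos(a),np.sin(a)]); t=np.array([-u[1],u[0]])
        s=np.arange(-.016,.0161,.0005)
        uv=np.array([proj(ci,[*(o+r*u+k*t),.122]) for k in s],np.float32)
        out.append(cv2.remap(g,uv[:,:1],uv[:,1:],cv2.INTER_LINEAR)[:,0])
    return s,np.array(out)
E
python3 - <<'E'
from h import *
ci=np.load('w1.npy',allow_pickle=True).item(); im=cv2.imread('pics/w1.png'); g=im.min(2)
px=dict(cross=(211,194),bar=(171,125),disc=(348,214),square=(401,161))
M={k:ray(ci,wcen(g,p,24),.081) for k,p in px.items()}
o,y,e=fit(M); print(o,np.degrees(y),e*1e3)
print('hub',ray(ci,(290,113),.094)[:2])
for p in((288,183),(285,218),(286,202)):
    q=ray(ci,p,.122)[:2]-o; print(np.linalg.norm(q),(np.degrees(np.arctan2(q[1],q[0])-y))%360-180)
s,b=tabangle(ci,g,o,y,8.5); print((s[::2]*1e3).astype(int)); print(b[::2,::2])
for p in ((303,242),(333,242)): print('finger',ray(ci,p,.231))
cv2.imwrite('pics/w1c.png',cv2.resize(im[160:290,200:360],None,fx=4,fy=4,interpolation=cv2.INTER_CUBIC))
E
```

```text
[0.57008791 0.10890906] 4.676900914157753 [0.41807426 0.61319802 0.62968997 0.78096927]
hub [0.56982599 0.10848506]
0.06152652542956916 8.34896841340938
0.09555892624941671 6.225832636057078
0.07968066877571589 6.742217505159346
[-16 -15 -13 -12 -11 -10  -9  -8  -7  -6  -5  -4  -3  -2  -1   0   0   1
   2   3   4   5   6   7   8   9  10  11  12  13  14  15  16]
[[ 56  55  60  64  96 166 221 237 236 221 196 213 234 240 241 240 240 241
  236 211 159 109  72  43  32  26  27  30  37  48  54  55  58]
 [ 59  58  58  68 111 182 228 239 234 216 210 229 238 240 240 241 241 240
  234 204 143  93  66  41  34  30  28  30  37  46  54  57  56]
 [ 56  59  59  68 120 196 232 239 233 218 215 227 237 240 241 240 240 240
  234 198 139  89  61  40  31  30  31  35  45  52  56  55  56]
 [ 59  58  58  69 127 203 233 238 228 204 201 225 237 240 240 240 240 237
  225 177 117  75  48  32  28  29  31  33  43  51  55  54  57]
 [ 58  55  57  75 138 207 234 237 230 223 230 237 240 240 240 240 240 236
  222 170 101  56  34  31  29  29  31  38  45  53  57  59  56]
 [ 58  58  62  93 158 214 235 235 215 168 128 118 122 142 183 222 234 233
  206 145  88  61  56  52  48  42  38  39  46  52  57  57  57]]
finger [0.50670155 0.07479285 0.231     ]
finger [0.51057917 0.0587677  0.231     ]
```

View pics/w1c.png

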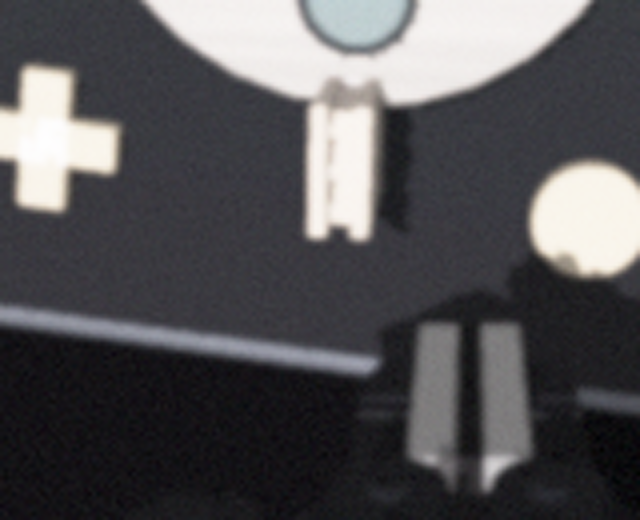

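```bash
python3 -m creep '{"dp":[[-0.011,0,0.06],[-0.011,0,0.13],[-0.011,0,0.22],[-0.011,0,0.32],[-0.011,0,0.42],[-0.011,0,0.49],[-0.011,0,0.524],[-0.011,0,0.524]],"twist":[[0,0,0.03],[0,0,0.06],[0,0,0.09],[0,0,0.09],[0,0,0.09],[0,0,0.09],[0,0,0.09],[0,0,0.09]],"fingers":[0,0,0,0,0,0,0,0]}'
python3 -m creep '{"dp":[[0,-0.004,0],[0,-0.008,0],[0,-0.012,0],[0,-0.016,0],[0,-0.020,0],[0,-0.024,0],[0,-0.026,0],[0,-0.026,0]],"twist":[[0,0,0],[0,0,0],[0,0,0],[0,0,0],[0,0,0],[0,0,0],[0,0,0],[0,0,0]],"fingers":[0,0,0,0,0,0,0,0]}'
python3 -m creep '{"dp":[[-0.0035,-0.014,0],[-0.0064,-0.0282,0],[-0.0088,-0.0425,0],[-0.0104,-0.0569,0],[-0.0114,-0.0713,0],[-0.0119,-0.0858,0],[-0.0117,-0.1003,0],[-0.0108,-0.1148,0]],"twist":[[0,0,0.087],[0,0,0.175],[0,0,0.262],[0,0,0.349],[0,0,0.436],[0,0,0.524],[0,0,0.611],[0,0,0.698]],"fingers":[0,0,0,0,0,0,0,0]}'
python3 - <<'E'
from h import *; from station import eyes,sensors
print(sensors.state()['force'])
np.save('w2.npy',eyes.camera_info('wrist')); cv2.imwrite('pics/w2.png',eyes.get_image('wrist')[:,:,::-1])
E
```

```text
time: 3.15
eef_pos: [0.4961, 0.0589, 0.1001]
eef_rot: [180.0, 0.1, 10.5]
force: [0.2, -0.9, 0.7]
opening: 0.0
grip_force: 0.0
time: 4.15
eef_pos: [0.4954, 0.0665, 0.1003]
eef_rot: [180.0, 0.0, 10.6]
force: [0.0, -0.6, 0.5]
opening: 0.0002
grip_force: 0.0
time: 5.15
eef_pos: [0.4868, 0.0943, 0.1001]
eef_rot: [180.0, 0.1, -9.5]
force: [-2.1, -2.9, 0.2]
opening: 0.0
grip_force: 1.5
[-2.13776724 -2.88253721  0.17774331]
```

View pics/w2.png

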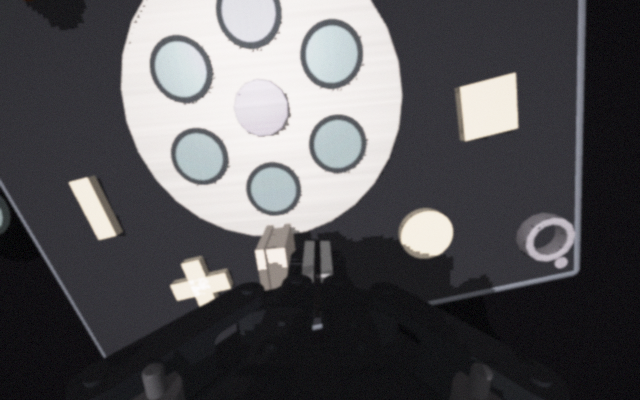

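The wrist view shows the tab's right face at about (292,250) resting against the left finger at about (303,250), with the cross at (200,282). The force is about 3 N, so contact is made. I'll continue the arc and stop a little short.

```bash
python3 -m creep '{"dp":[[-0.006,-0.025,0],[-0.010,-0.051,0],[-0.012,-0.076,0],[-0.012,-0.101,0],[-0.011,-0.126,0],[-0.008,-0.152,0],[-0.003,-0.177,0],[-0.003,-0.177,0]],"twist":[[0,0,0.119],[0,0,0.238],[0,0,0.356],[0,0,0.475],[0,0,0.593],[0,0,0.712],[0,0,0.831],[0,0,0.831]],"fingers":[0,0,0,0,0,0,0,0]}'
python3 - <<'E'
from h import *; from station import eyes,sensors
s=sensors.state();print(s['force']); o=np.array([.5702,.1091]);R=cv2.Rodrigues(np.array([0,0,np.radians(s['eef_rot'][2])]))[0][:2,:2]
print('axis in tool (x, -y)',R.T@(o-s['eef_pos'][:2]))
for n in('wrist','top'):
    ci=eyes.camera_info(n); np.save(f'{n}3.npy',ci); cv2.imwrite(f'pics/{n}3.png',eyes.get_image(n)[:,:,::-1])
E
```

```text
time: 6.2
eef_pos: [0.4943, 0.1393, 0.1002]
eef_rot: [-179.9, -0.0, -33.1]
force: [-0.5, -0.9, -0.7]
opening: -0.0002
grip_force: 0.3
[-0.52487722 -0.85144904 -0.67242225]
axis in tool (x, -y) [0.08010257 0.01617481]
```

View pics/wrist3.png

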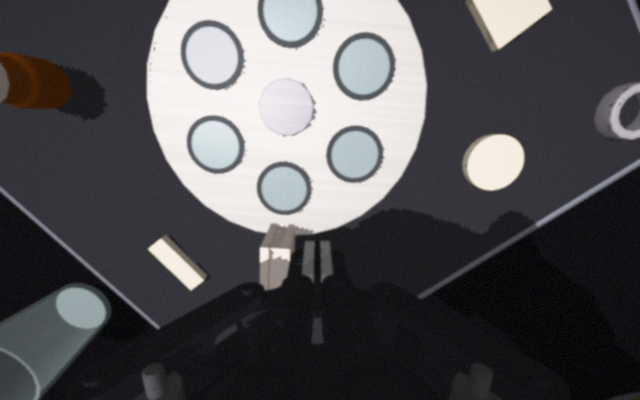

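The wrist view shows the tab at (262–290, 230–290), against the finger and nearly aligned with it; the cross is hidden below. I'll back off sideways, rise and measure.

```bash
python3 -m creep '{"dp":[[0,0.04,0],[0,0.08,0],[0,0.08,-0.1],[0,0.08,-0.2],[0,0.08,-0.3],[0,0.08,-0.4],[0,0.08,-0.5],[0,0.08,-0.5]],"twist":[[0,0,0],[0,0,0],[0,0,0],[0,0,0],[0,0,0],[0,0,0],[0,0,0],[0,0,0]],"fingers":[0,0,0,0,0,0,0,0]}'
python3 - <<'E'
from h import *; from station import eyes,sensors
for n in('wrist','top'):
    ci=eyes.camera_info(n); np.save(f'{n}4.npy',ci); im=eyes.get_image(n)[:,:,::-1].copy(); cv2.imwrite(f'pics/{n}4.png',im)
o=np.array([.5702,.1091]);y=np.radians(4.68)
ci=np.load('wrist4.npy',allow_pickle=True).item()
for k,a in ANG.items():
    t=np.pi+y+np.radians(a); print(k,proj(ci,[*(o+.122*np.array([np.cos(t),np.sin(t)])),.081]))
g=cv2.imread('pics/wrist4.png').min(2)
s,b=tabangle(ci,g,o,y,-36); print((s[::2]*1e3).astype(int)); print(b[::2,::2])
E
```

```text
time: 7.3
eef_pos: [0.4839, 0.1206, 0.2268]
eef_rot: [-179.8, -0.2, -33.2]
force: [-0.2, 0.5, 0.2]
opening: -0.0001
grip_force: 0.0
cross [282.75778685 229.31418808]
bar [211.97893073 206.8174844 ]
disc [397.53256623 143.791532  ]
square [397.19373069  56.38503367]
[-16 -15 -13 -12 -11 -10  -9  -8  -7  -6  -5  -4  -3  -2  -1   0   0   1
   2   3   4   5   6   7   8   9  10  11  12  13  14  15  16]
[[ 58  79 145 206 235 235 219 185 175 206 231 239 240 238 238 236 218 170
  120  97  84  58  40  30  30  30  31  27  28  31  30  29  27]
 [ 67 101 169 221 236 234 210 181 200 229 238 238 238 239 238 233 205 144
  105  90  73  51  36  29  30  31  29  28  30  31  29  32  33]
 [ 72 124 193 231 237 227 201 195 221 235 238 238 239 238 238 228 185 128
   99  85  66  43  32  30  29  32  31  30  30  32  28  28  28]
 [ 84 147 210 233 234 217 183 181 214 232 238 239 238 238 232 209 155 111
   90  78  60  50  46  45  49  45  45  48  50  49  45  40  39]
 [113 178 223 236 232 208 188 204 229 236 238 239 238 236 226 191 137  92
   69  57  58  53  58  56  57  57  59  70  75  75  68  58  56]
 [135 197 226 226 210 180 176 201 223 231 235 237 237 235 218 195 174 146
  109  80  63  62  74  96 127 161 194 216 225 220 193 142  90]]
```

View pics/wrist4.png

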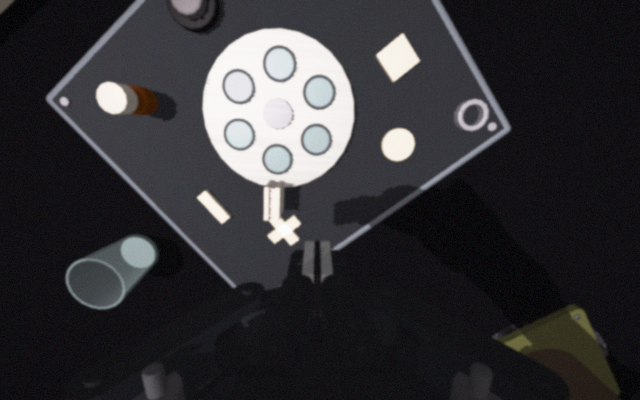

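The wrist view shows the tab at about (273,203), leaning left of the line from the hub (278,112) to the cross (285,229). It looks overshot by a few degrees. I'll quantify that by refitting the markers in this same image and taking the tab's top left edge.

```bash
cat >> h.py <<'E'
def meas(ci,g,px,guess,r=20,edge=-1,tr=.5):
    M={k:ray(ci,wcen(g,p,r),.081) for k,p in px.items()}; o,y,e=fit(M)
    s,b=tabangle(ci,g,o,y,guess,np.arange(.070,.0951,.002)); L=[];G=[]
    for rr,row in zip(np.arange(.070,.0951,.002),b.astype(float)):
        row=row if edge<0 else row[::-1]; ss=s if edge<0 else s[::-1]
        i=np.argmax(row>140); L.append(np.interp(140,[row[i-1],row[i]],[ss[i-1],ss[i]])-edge*.007 if i else np.nan)
        G.append(np.degrees(np.arctan2(L[-1],rr)))
    return o,np.degrees(y),e*1e3,guess+np.array(G)
E
python3 - <<'E'
from h import *
np.set_printoptions(precision=2,suppress=True,linewidth=150)
L=lambda n:np.load(n,allow_pickle=True).item()
g=cv2.imread('pics/w1.png').min(2)
for edge in(-1,1): print('w1',edge,*meas(L('w1.npy'),g,dict(cross=(211,194),bar=(171,125),disc=(348,214),square=(401,161)),6,edge=edge))
g=cv2.imread('pics/wrist4.png').min(2)
# cross touches tab in the image: leave it out, use others
px=dict(bar=(213,207),disc=(398,144),square=(398,57))
for edge in(-1,1): print('w4',edge,*meas(L('wrist4.npy'),g,px,-41,edge=edge))
ci=L('wrist4.npy'); o,y,_,_=meas(ci,g,px,-41); t=np.pi+np.radians(y-38); print('cross pred',proj(ci,[*(o+.122*np.array([np.cos(t),np.sin(t)])),.081]),'hub pred',proj(ci,[*o,.094]))
u=np.array([np.cos(t),np.sin(t)])
print('tab ideal line px',proj(ci,[*(o+.070*u),.122]),proj(ci,[*(o+.096*u),.122]))
for n,q in(('top0',(297,222)),('top4',(270,214))):
    im=cv2.imread(f'pics/{n}.png'); 
    cv2.imwrite(f'pics/{n}c.png',cv2.resize(im[160:250,230:350],None,fx=5,fy=5,interpolation=cv2.INTER_CUBIC))
im=cv2.imread('pics/wrist4.png');cv2.imwrite('pics/w4c.png',cv2.resize(im[90:250,200:330],None,fx=3.7,fy=3.7,interpolation=cv2.INTER_CUBIC))
E
```

```text
w1 -1 [0.57 0.11] 4.691155505055284 [0.42 0.65 0.64 0.78] [5.24 5.23 5.17 5.14 5.14 5.18 5.18 5.25 5.27 5.3  5.32 5.3  5.29]
w1 1 [0.57 0.11] 4.691155505055284 [0.42 0.65 0.64 0.78] [6.41 6.41 6.45 6.39 6.32 6.33 6.39 6.34 6.25 6.23 6.2  6.2  6.11]
w4 -1 [0.57 0.11] 4.616951191350294 [0.63 0.34 0.4 ] [-41.88 -41.88 -41.82 -41.8  -41.78 -41.79 -41.75 -41.74 -41.72 -41.7  -41.72 -41.79 -41.8 ]
w4 1 [0.57 0.11] 4.616951191350294 [0.63 0.34 0.4 ] [-40.64 -40.6  -40.7  -40.78 -40.74 -40.72 -40.78 -40.84 -40.84 -40.84 -40.84 -40.72    nan]
cross pred [283.19 229.51] hub pred [277.19 112.91]
tab ideal line px [275.97 193.48] [277.1 220.4]
```

View pics/w4c.png

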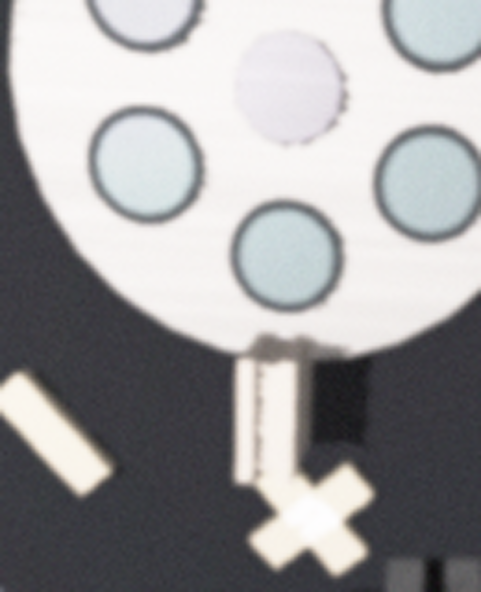

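The crop shows the tab top, crop x 237–298, clearly left of the cross centre at (312,518). The edge measurements agree at about -41.2°, so it is overshot by about 3.3°. I'll go round to the other side and nudge it back.

```bash
python3 -m creep '{"dp":[[-0.006,-0.1,0],[-0.006,-0.2,0],[-0.006,-0.29,0],[-0.006,-0.29,0.1],[-0.006,-0.29,0.22],[-0.006,-0.29,0.36],[-0.006,-0.29,0.507],[-0.006,-0.29,0.507]],"twist":[[0,0,0],[0,0,0],[0,0,0],[0,0,0],[0,0,0],[0,0,0],[0,0,0],[0,0,0]],"fingers":[0,0,0,0,0,0,0,0]}'
python3 -m creep '{"dp":[[0,0,0],[0,0.004,0],[0,0.008,0],[0,0.012,0],[0,0.014,0],[0,0.016,0],[0,0.016,0],[0,0.016,0]],"twist":[[0,0,0],[0,0,0],[0,0,0],[0,0,0],[0,0,0],[0,0,0],[0,0,0],[0,0,0]],"fingers":[0,0,0,0,0,0,0,0]}'
python3 - <<'E'
from h import *; from station import sensors
s=sensors.state();print(s['force'],s['eef_rot']); o=np.array([.5702,.1091]);a=np.radians(s['eef_rot'][2]);d=o-s['eef_pos'][:2]
print('axis in tool x,y',d@[np.cos(a),np.sin(a)],d@[np.sin(a),-np.cos(a)])
E
```

```text
time: 8.4
eef_pos: [0.5185, 0.1815, 0.0954]
eef_rot: [179.6, 0.3, -33.2]
force: [0.1, -0.7, 0.6]
opening: 0.0002
grip_force: 0.0
time: 9.4
eef_pos: [0.5192, 0.1793, 0.0985]
eef_rot: [180.0, -0.0, -33.2]
force: [0.9, 0.2, 0.5]
opening: -0.0003
grip_force: 0.0
[0.90593189 0.17829234 0.47106514] [ 1.79999435e+02 -4.11337629e-03 -3.31804897e+01]
axis in tool x,y 0.08112413690391548 0.03088455952091155
```

```bash
python3 -m creep '{"dp":[[0,0.006,0],[0,0.012,0],[0,0.018,0],[0,0.023,0],[0,0.028,0],[0,0.031,0],[0,0.033,0],[0,0.033,0]],"twist":[[0,0,0],[0,0,0],[0,0,0],[0,0,0],[0,0,0],[0,0,0],[0,0,0],[0,0,0]],"fingers":[0,0,0,0,0,0,0,0]}'
python3 - <<'E'
from h import *; from station import sensors
s=sensors.state();print(s['force'],s['eef_rot']); o=np.array([.5702,.1091]);a=np.radians(s['eef_rot'][2]);d=o-s['eef_pos'][:2]
print('axis in tool x,y',d@[np.cos(a),np.sin(a)],d@[np.sin(a),-np.cos(a)])
E
python3 -m creep '{"dp":[[0,-0.04,0],[0,-0.06,0],[0,-0.06,-0.1],[0,-0.06,-0.2],[0,-0.06,-0.3],[0,-0.06,-0.4],[0,-0.06,-0.5],[0,-0.06,-0.5]],"twist":[[0,0,0],[0,0,0],[0,0,0],[0,0,0],[0,0,0],[0,0,0],[0,0,0],[0,0,0]],"fingers":[0,0,0,0,0,0,0,0]}'
python3 -m creep '{"dp":[[0,0,0],[0,0,0],[0,0,0],[0,0,0],[0,0,0],[0,0,0],[0,0,0],[0,0,0]],"twist":[[0,0,0],[0,0,0],[0,0,0],[0,0,0],[0,0,0],[0,0,0],[0,0,0],[0,0,0]],"fingers":[0,0,0,0,0,0,0,0]}'
python3 - <<'E'
from h import *; from station import eyes,sensors
for n in('wrist','top'):
    ci=eyes.camera_info(n); np.save(f'{n}5.npy',ci); im=eyes.get_image(n)[:,:,::-1].copy(); cv2.imwrite(f'pics/{n}5.png',im)
o=np.array([.5702,.1091]);y=np.radians(4.68);ci=np.load('wrist5.npy',allow_pickle=True).item()
g=cv2.imread('pics/wrist5.png').min(2); px={}
for k,a in ANG.items():
    t=np.pi+y+np.radians(a); px[k]=proj(ci,[*(o+.122*np.array([np.cos(t),np.sin(t)])),.081])+.5
print(px)
q={k:px[k] for k in('bar','disc','square')}
for e in(-1,1): print(*meas(ci,g,q,-38.5,edge=e))
E
```

```text
time: 10.4
eef_pos: [0.5144, 0.1727, 0.0985]
eef_rot: [180.0, 0.0, -33.2]
force: [0.9, 3.3, -0.0]
opening: -0.0
grip_force: 1.3
[ 0.87522551  3.25087234 -0.03603025] [ 1.79998166e+02  2.78754434e-02 -3.31718452e+01]
axis in tool x,y 0.08149032229358459 0.022688602977209902
time: 11.4
eef_pos: [0.5242, 0.185, 0.2252]
eef_rot: [-179.8, -0.2, -33.2]
force: [-0.3, -0.6, -0.4]
opening: 0.0001
grip_force: 0.0
time: 12.4
eef_pos: [0.5229, 0.185, 0.2235]
eef_rot: [-180.0, -0.0, -33.2]
force: [-0.1, 0.3, 0.1]
opening: -0.0001
grip_force: 0.0
{'cross': array([351.7016193 , 228.33821631]), 'bar': array([281.64824521, 205.52487588]), 'disc': array([474.79420986, 141.5595737 ]), 'square': array([481.56329705,  52.54278983])}
[0.56990665 0.10917849] 4.645027197109523 [0.64624489 0.42992409 0.2613851 ] [-41.36240523 -41.33972506 -41.32378711 -41.22034123 -41.06924102
 -40.57606297 -39.67497043 -38.5        -38.36675424 -38.3914854
 -38.26126897 -38.34430533 -38.60158816]
[0.56990665 0.10917849] 4.645027197109523 [0.64624489 0.42992409 0.2613851 ] [-38.67672343 -38.65372884 -38.70647038 -38.69330487 -38.78252128
 -38.84867067 -39.27808221 -40.43186332 -42.82227706 -40.45250905
 -40.40915243 -40.21213578 -39.41421676]
```

View pics/wrist5.png

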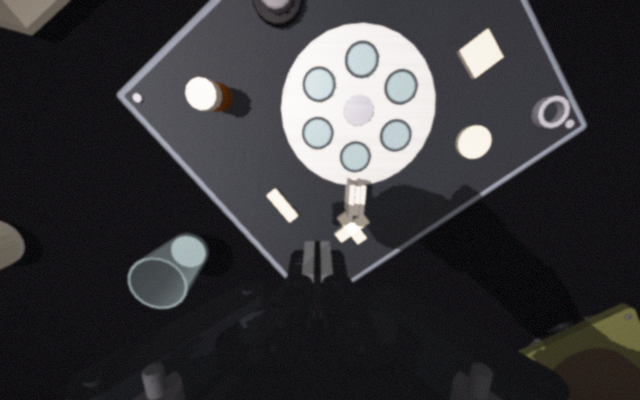

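The wrist view shows the tab at (357,198) pointing at the cross at (352,228), but the gripper's shadow covers its outer half. I'll move back to the earlier, unshadowed viewpoint and measure there.

```bash
python3 -m creep '{"dp":[[0,0.05,0],[0,0.1,0],[0,0.15,0],[0,0.2,0],[0,0.25,0],[0,0.29,0],[0,0.29,0],[0,0.29,0]],"twist":[[0,0,0],[0,0,0],[0,0,0],[0,0,0],[0,0,0],[0,0,0],[0,0,0],[0,0,0]],"fingers":[0,0,0,0,0,0,0,0]}'
cat > m.py <<'E'
from h import *; from station import eyes,sensors; import sys
np.set_printoptions(precision=2,suppress=True,linewidth=150)
i=sys.argv[1]; ci=eyes.camera_info('wrist'); im=eyes.get_image('wrist')[:,:,::-1].copy(); cv2.imwrite(f'pics/w{i}.png',im)
cv2.imwrite(f'pics/w{i}c.png',cv2.resize(im[90:250,200:330],None,fx=3.7,fy=3.7,interpolation=cv2.INTER_CUBIC))
o=np.array([.5702,.1091]);y=np.radians(4.68);g=im.min(2);px={}
for k,a in ANG.items():
    t=np.pi+y+np.radians(a); px[k]=proj(ci,[*(o+.122*np.array([np.cos(t),np.sin(t)])),.081])+.5
q={k:px[k] for k in('bar','disc','square')}
for e in(-1,1): print(*meas(ci,g,q,-38.5,edge=e))
print(px['cross'])
s=sensors.state(); a=np.radians(s['eef_rot'][2]);d=o-s['eef_pos'][:2]
print('axis in tool x,y',d@[np.cos(a),np.sin(a)],d@[np.sin(a),-np.cos(a)],s['eef_pos'])
E
python3 m.py 6
```

```text
time: 13.5
eef_pos: [0.4835, 0.1247, 0.2236]
eef_rot: [-180.0, -0.0, -33.2]
force: [-0.8, 0.3, -0.4]
opening: -0.0001
grip_force: 0.0
[0.57 0.11] 4.654788752406536 [0.62 0.33 0.29] [-39.58 -39.61 -39.6  -39.66 -39.69 -39.65 -39.59 -39.62 -39.62 -39.64 -39.67 -39.61 -39.61]
[0.57 0.11] 4.654788752406536 [0.62 0.33 0.29] [-38.5  -38.51 -38.58 -38.6  -38.61 -38.65 -38.65 -38.68 -38.7  -38.75 -38.81    nan    nan]
[285.5  228.42]
axis in tool x,y 0.08118338637734332 -0.0341692562079326 [0.48 0.12 0.22]
```

View pics/w6c.png

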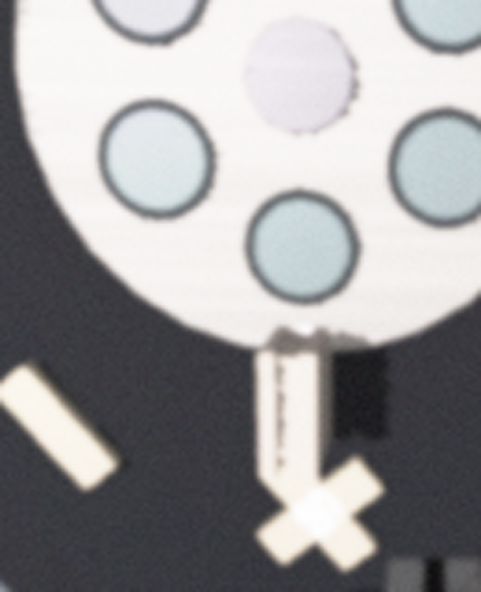

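The crop shows the tab, crop x 258–322, almost on the cross centre at (319,512). It measures -39.1°, so one more nudge of about 1.2° is needed.

```bash
python3 -m creep '{"dp":[[0,-0.1,0],[0,-0.2,0],[0,-0.26,0],[0,-0.26,0.1],[0,-0.26,0.22],[0,-0.26,0.36],[0,-0.26,0.5],[0,-0.26,0.5]],"twist":[[0,0,0],[0,0,0],[0,0,0],[0,0,0],[0,0,0],[0,0,0],[0,0,0],[0,0,0]],"fingers":[0,0,0,0,0,0,0,0]}'
python3 -m creep '{"dp":[[0,0,0],[0,0.004,0],[0,0.008,0],[0,0.012,0],[0,0.014,0],[0,0.016,0],[0,0.016,0],[0,0.016,0]],"twist":[[0,0,0],[0,0,0],[0,0,0],[0,0,0],[0,0,0],[0,0,0],[0,0,0],[0,0,0]],"fingers":[0,0,0,0,0,0,0,0]}'
cat > s.py <<'E'
from h import *; from station import sensors
s=sensors.state();print(s['force'],s['eef_rot']); o=np.array([.5702,.1091]);a=np.radians(s['eef_rot'][2]);d=o-s['eef_pos'][:2]
print('axis in tool x,y',d@[np.cos(a),np.sin(a)],d@[np.sin(a),-np.cos(a)])
E
python3 s.py
```

```text
time: 14.55
eef_pos: [0.5169, 0.1781, 0.0965]
eef_rot: [179.7, 0.2, -33.2]
force: [0.3, 0.3, 0.7]
opening: 0.0001
grip_force: 0.0
time: 15.55
eef_pos: [0.5166, 0.1754, 0.0985]
eef_rot: [180.0, -0.0, -33.2]
force: [-0.1, -0.1, -0.2]
opening: -0.0003
grip_force: 0.0
[-0.08091239 -0.08124329 -0.17528519] [ 1.79999581e+02 -2.44203445e-03 -3.31827399e+01]
axis in tool x,y 0.08114327412899228 0.02613866246368455
```

```bash
python3 -m creep '{"dp":[[0,0.004,0],[0,0.008,0],[0,0.012,0],[0,0.016,0],[0,0.019,0],[0,0.021,0],[0,0.021,0],[0,0.021,0]],"twist":[[0,0,0],[0,0,0],[0,0,0],[0,0,0],[0,0,0],[0,0,0],[0,0,0],[0,0,0]],"fingers":[0,0,0,0,0,0,0,0]}'
python3 s.py
python3 -m creep '{"dp":[[0,-0.04,0],[0,-0.06,0],[0,-0.06,-0.1],[0,-0.06,-0.2],[0,-0.06,-0.3],[0,-0.06,-0.4],[0,-0.06,-0.5],[0,-0.06,-0.5]],"twist":[[0,0,0],[0,0,0],[0,0,0],[0,0,0],[0,0,0],[0,0,0],[0,0,0],[0,0,0]],"fingers":[0,0,0,0,0,0,0,0]}'
python3 -m creep '{"dp":[[0,0.05,0],[0,0.1,0],[0,0.15,0],[0,0.2,0],[0,0.25,0],[0,0.29,0],[0,0.29,0],[0,0.29,0]],"twist":[[0,0,0],[0,0,0],[0,0,0],[0,0,0],[0,0,0],[0,0,0],[0,0,0],[0,0,0]],"fingers":[0,0,0,0,0,0,0,0]}'
python3 m.py 7
```

```text
time: 16.55
eef_pos: [0.5137, 0.1712, 0.0985]
eef_rot: [-180.0, 0.0, -33.2]
force: [0.8, 2.4, -0.3]
opening: -0.0003
grip_force: 1.3
[ 0.82978023  2.39772784 -0.29908992] [-1.79986937e+02  2.24628329e-03 -3.31728602e+01]
axis in tool x,y 0.08124679578571088 0.02108343598570923
time: 17.55
eef_pos: [0.5231, 0.1836, 0.2251]
eef_rot: [-179.9, -0.1, -33.2]
force: [-0.2, -0.3, 0.5]
opening: 0.0001
grip_force: 0.0
time: 18.55
eef_pos: [0.4826, 0.1233, 0.2236]
eef_rot: [-180.0, -0.0, -33.2]
force: [0.8, 0.0, -0.6]
opening: 0.0001
grip_force: 0.0
[0.57 0.11] 4.677134612410623 [0.63 0.35 0.29] [-38.61 -38.64 -38.52 -38.56 -38.59 -38.49 -38.52 -38.52 -38.49 -38.51 -38.54 -38.53 -38.67]
[0.57 0.11] 4.677134612410623 [0.63 0.35 0.29] [-37.43 -37.4  -37.42 -37.49 -37.53 -37.54 -37.49 -37.55 -37.59 -37.65 -37.66    nan    nan]
[283.9  228.42]
axis in tool x,y 0.08118037233127459 -0.03589331820962793 [0.48 0.12 0.22]
```

View pics/w7c.png

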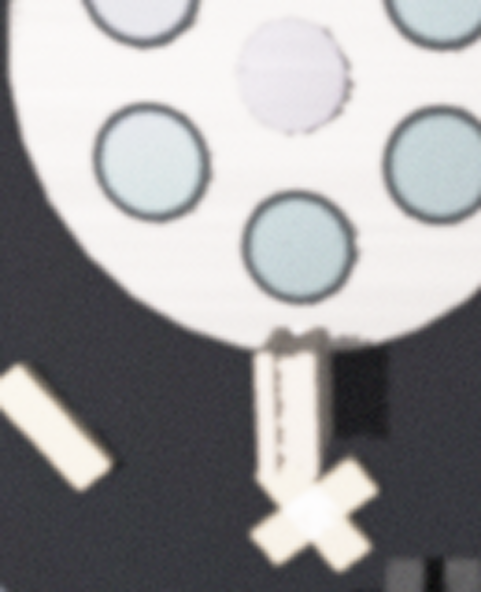

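The crop shows the tab, crop x 256–320, centred on the line from the hub to the cross centre (312,513). It measures -38.0°, so the tab is set. Next is the button.

```bash
python3 -m creep '{"dp":[[0.1,-0.06,0],[0.2,-0.12,0],[0.3,-0.19,0],[0.4,-0.25,0],[0.5,-0.31,0],[0.6,-0.375,0],[0.697,-0.436,0],[0.697,-0.436,0]],"twist":[[0,0,0],[0,0,0],[0,0,0],[0,0,0],[0,0,0],[0,0,0],[0,0,0],[0,0,0]],"fingers":[0,0,0,0,0,0,0,0]}'
python3 - <<'E'
from h import *; from station import eyes,sensors
print(sensors.state()['eef_pos'])
P=[];x=[]
for n,p in(('top',(286,142.5)),('scene',(353.5,218.5))):
    ci=eyes.camera_info(n); P.append(np.diag([1,1,1])@np.array([[ci['fx'],0,ci['cx']],[0,ci['fy'],ci['cy']],[0,0,1]])@np.c_[ci['R'],ci['t']]); x.append(np.array(p))
X=cv2.triangulatePoints(P[0],P[1],x[0],x[1]); print((X[:3]/X[3]).T)
E
```

```text
time: 19.6
eef_pos: [0.6893, 0.1188, 0.2227]
eef_rot: [-180.0, -0.1, -33.2]
force: [-0.1, -0.2, -1.3]
opening: 0.0001
grip_force: 0.0
[0.68931285 0.11879748 0.2227207 ]
[[0.6879873  0.11937561 0.09195289]]
```

```bash
python3 -m creep '{"dp":[[-0.003,0,0.07],[-0.003,0,0.15],[-0.003,0,0.23],[-0.003,0,0.31],[-0.003,0,0.38],[-0.003,0,0.43],[-0.003,0,0.444],[-0.003,0,0.444]],"twist":[[0,0,0],[0,0,0],[0,0,0],[0,0,0],[0,0,0],[0,0,0],[0,0,0],[0,0,0]],"fingers":[0,0,0,0,0,0,0,0]}'
python3 -m creep '{"dp":[[0,0,0.005],[0,0,0.01],[0,0,0.016],[0,0,0.022],[0,0,0.028],[0,0,0.034],[0,0,0.04],[0,0,0.04]],"twist":[[0,0,0],[0,0,0],[0,0,0],[0,0,0],[0,0,0],[0,0,0],[0,0,0],[0,0,0]],"fingers":[0,0,0,0,0,0,0,0]}'
```

```text
time: 20.6
eef_pos: [0.6873, 0.119, 0.1127]
eef_rot: [-180.0, -0.0, -33.2]
force: [-0.3, -0.5, 0.6]
opening: -0.0001
grip_force: 0.0
time: 21.6
eef_pos: [0.687, 0.1191, 0.1023]
eef_rot: [180.0, 0.0, -33.2]
force: [0.7, 0.1, 0.6]
opening: 0.0001
grip_force: 0.0
```

```bash
python3 -m creep '{"dp":[[0,0,0.005],[0,0,0.01],[0,0,0.015],[0,0,0.02],[0,0,0.025],[0,0,0.03],[0,0,0.032],[0,0,0.032]],"twist":[[0,0,0],[0,0,0],[0,0,0],[0,0,0],[0,0,0],[0,0,0],[0,0,0],[0,0,0]],"fingers":[0,0,0,0,0,0,0,0]}'
```

```text
time: 22.6
eef_pos: [0.6871, 0.1191, 0.0947]
eef_rot: [-180.0, -0.0, -33.2]
force: [-1.0, -0.5, 1.5]
opening: -0.0
grip_force: 1.1
```

```bash
python3 -m creep '{"dp":[[0,0,0.004],[0,0,0.008],[0,0,0.012],[0,0,0.016],[0,0,0.018],[0,0,0.02],[0,0,0.02],[0,0,0.02]],"twist":[[0,0,0],[0,0,0],[0,0,0],[0,0,0],[0,0,0],[0,0,0],[0,0,0],[0,0,0]],"fingers":[0,0,0,0,0,0,0,0]}'
```

```text
time: 23.6
eef_pos: [0.6872, 0.1191, 0.0911]
eef_rot: [-180.0, -0.0, -33.2]
force: [-5.0, 0.3, 12.0]
opening: -0.0
grip_force: 5.8
```

```bash
python3 -m creep '{"dp":[[0,0,0.004],[0,0,0.004],[0,0,0.004],[0,0,0.004],[0,0,0.004],[0,0,0.004],[0,0,0.004],[0,0,0.004]],"twist":[[0,0,0],[0,0,0],[0,0,0],[0,0,0],[0,0,0],[0,0,0],[0,0,0],[0,0,0]],"fingers":[0,0,0,0,0,0,0,0]}'
python3 -m creep '{"dp":[[0,0,-0.02],[0,0,-0.06],[0,0,-0.12],[0,0,-0.2],[0,0,-0.3],[0,0,-0.4],[0,0,-0.5],[0,0,-0.53]],"twist":[[0,0,0],[0,0,0],[0,0,0],[0,0,0],[0,0,0],[0,0,0],[0,0,0],[0,0,0]],"fingers":[0,0,0,0,0,0,0,0]}'
python3 -m creep '{"dp":[[-0.1,0.06,0],[-0.2,0.12,0],[-0.3,0.19,0],[-0.4,0.25,0],[-0.5,0.31,0],[-0.6,0.375,0],[-0.697,0.436,0],[-0.697,0.436,0]],"twist":[[0,0,0],[0,0,0],[0,0,0],[0,0,0],[0,0,0],[0,0,0],[0,0,0],[0,0,0]],"fingers":[0,0,0,0,0,0,0,0]}'
python3 m.py 8
```

```text
time: 24.6
eef_pos: [0.6872, 0.1191, 0.0909]
eef_rot: [-180.0, -0.0, -33.2]
force: [-5.9, -1.3, 17.6]
opening: -0.0
grip_force: 8.2
time: 25.6
eef_pos: [0.6884, 0.119, 0.2239]
eef_rot: [-179.8, -0.2, -33.2]
force: [0.3, 0.2, 0.2]
opening: 0.0002
grip_force: 0.0
time: 26.6
eef_pos: [0.479, 0.1233, 0.2209]
eef_rot: [179.9, 0.1, -33.1]
force: [0.8, 0.9, -0.7]
opening: -0.0001
grip_force: 0.0
[0.57 0.11] 4.659821745219549 [0.62 0.37 0.25] [-38.55 -38.57 -38.59 -38.66 -38.56 -38.55 -38.53 -38.48 -38.53 -38.5  -38.49 -38.53 -38.54]
[0.57 0.11] 4.659821745219549 [0.62 0.37 0.25] [-37.39 -37.4  -37.44 -37.49 -37.49 -37.5  -37.55 -37.6  -37.65 -37.58 -37.64    nan    nan]
[281.34 226.49]
axis in tool x,y 0.08240519052278766 -0.036817476332871815 [0.48 0.12 0.22]
```

View pics/w8.png

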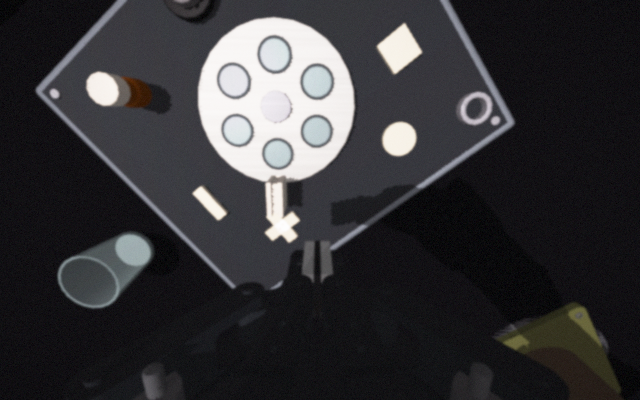

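The picture shows the tab at (276,200) still in line with the cross at (282,227), at -38.0°. The amber vial, spare ring and beaker in view are still standing. The button bottomed out hard at 17.6 N, held at z = 0.091, and has been released.

```bash
python3 -c "
from station import job; print(job.sign_off())"
```

```text
the job is handed in; nothing more can be done
None
```

The job is handed in: the tab measures within about 0.1° of the cross marker (it overshot by about 3° on the first push and was nudged back from its other side), and the button was then pressed until it stopped at about 18 N and released. I saw nothing knocked over, though the clear vial and the bottle were out of view in the last picture.

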